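# Fetch the socket tote off its rail and hold it level over the box

### The job

Lift the red tote up and off the rail it hangs on, keeping it level so that its three sockets stay in, and bring it over the plywood box. Finish while still holding it in the air there, steady and level, centred over the lid with about 8 cm of free space between lid and tote: do not put it down or let go. Leave the blue tote hanging, and leave the other things on the bench alone.

Things in the scene. Friction and masses are not known exactly. Their poses are not given: they have to be found in the camera images.
- red_handle (a point): Centre of the red tote's plain wooden handle bar: sizes in mm, 14 thick (x), 24 high (z), 140 long (y), above the middle of the tray, 105 above the tote's underside; a 36 wide upright holds each end, nothing else within 40 of its sides. Load about 0.6 kg in all, balanced under the bar's middle. z up, y along bar and tray's long side, x towards the hook strip.
- red_tote: The tote to fetch: red open tray (mm) 100 (x) x 150 (y) x 45 high, wall 5, handle bar above. Origin at the centre of its underside, axes as its handle. On the +x side a 100 wide hook strip sticks out 15 behind the tray and turns down 18 over the stand's rail; it comes free once the tote is raised 20 straight up. Hangs level, underside 30 above the table.
- red_stand: Fixed steel stand of the red tote, 190 mm wide; origin on the table under the hung tote's centre, z up, +x towards the rail, which carries the tote from that side only. Rail top 85 mm above the table, nothing higher. Two equal stands and the box change places from run to run, each turned up to 0.35 rad.
- blue_handle (a point): Centre of the handle bar of the blue tote (same shape and size as the red one, contents fixed in it), to be left hanging on its own stand; the bar's top is 147 mm above the table. Axes as for the red one.
- blue_tote: The same blue tote; origin at the centre of its underside.
- blue_stand: Fixed stand of the blue tote, like the red one's.
- lid_centre (a point): Centre of the upper face of the plywood box's lid, 70 mm above the table; z up, x along the box's long side.
- box: Plywood box with a brown board lid fastened by blue tape, 206 (x) x 156 (y) x 70 mm high, fixed to the table; origin at the centre of its underside.
- socket1_mid (a point): Centre of a steel socket, a plain cylinder 24 mm across and 30 mm high, standing loose in the red tote's tray.
- socket2_mid (a point): Centre of a steel socket, a plain cylinder 24 mm across and 30 mm high, standing loose in the red tote's tray.
- socket3_mid (a point): Centre of a steel socket, a plain cylinder 24 mm across and 30 mm high, standing loose in the red tote's tray.
- hammer: claw hammer lying flat, under 40 high (mm), a bystander; origin at its underside. Loose.
- screwdriver: screwdriver lying flat, under 40 high (mm), a bystander; origin at its underside. Loose.
- tape: yellow tape measure, 70 x 34 x 62 high (mm), a bystander; origin at its underside. Loose.
- glue: white glue bottle, 54 across, 130 high (mm), a bystander; origin at its underside. Loose.
- screws: glass jar with steel lid, 68 across, 85 high (mm), a bystander; origin at its underside. Loose.
- sander: wooden sanding block, 90 x 50 x 40 (mm), a bystander; origin at its underside. Loose.
Mind the look-alikes: they are no part of the job. Leave any purple look-alike of the red_tote alone.

How it is judged:
On the way:
1. the red tote is up and off its rail, touching its stand no more, with its sockets in (contact force between red_tote and red_stand below 0.1 N and x of socket1_mid in the frame of red_handle between -0.05 and 0.05 m and y of socket1_mid in the frame of red_handle between -0.075 and 0.075 m and z of socket1_mid in the frame of red_handle between -0.105 and -0.055 m and x of socket2_mid in the frame of red_handle between -0.05 and 0.05 m and y of socket2_mid in the frame of red_handle between -0.075 and 0.075 m and z of socket2_mid in the frame of red_handle between -0.105 and -0.055 m and x of socket3_mid in the frame of red_handle between -0.05 and 0.05 m and y of socket3_mid in the frame of red_handle between -0.075 and 0.075 m and z of socket3_mid in the frame of red_handle between -0.105 and -0.055 m and z of red_handle in the frame of red_stand above 0.165 m), for 0.2 s.
At the end, for the whole second after the job is handed in: Gripper holds the red tote over the box: handle centre within 50 mm of the lid centre (level), underside 40-130 mm above the lid, tilt under 0.14 rad, under 0.03 m/s and 0.2 rad/s, clear of stand, box and blue tote; three sockets in it; blue tote hanging level on its stand (x of socket1_mid in the frame of red_handle between -0.05 and 0.05 m and y of socket1_mid in the frame of red_handle between -0.075 and 0.075 m and z of socket1_mid in the frame of red_handle between -0.105 and -0.055 m and x of socket2_mid in the frame of red_handle between -0.05 and 0.05 m and y of socket2_mid in the frame of red_handle between -0.075 and 0.075 m and z of socket2_mid in the frame of red_handle between -0.105 and -0.055 m and x of socket3_mid in the frame of red_handle between -0.05 and 0.05 m and y of socket3_mid in the frame of red_handle between -0.075 and 0.075 m and z of socket3_mid in the frame of red_handle between -0.105 and -0.055 m and contact force between red_tote and red_stand below 0.1 N and horizontal distance between red_handle and lid_centre below 0.05 m and z of red_handle in the frame of lid_centre between 0.145 and 0.235 m and angle between each of red_handle, blue_handle's own z axis and vertical below 0.14 rad and linear speed of red_tote below 0.03 m/s and angular speed of red_tote below 0.2 rad/s and contact force between red_tote and box below 0.1 N and contact force between red_tote and blue_tote below 0.1 N and contact force between the fingers and red_tote above 2 N and distance between blue_handle and blue_stand below 0.16 m); the arm keeps its last pose, push and grip.
It fails at once if the red tote is tipped by more than 0.4 rad (angle between red_handle's own z axis and vertical above 0.4 rad).
It fails at once if the blue tote is moved by more than 30 mm (distance of blue_handle from where it was at the start of the episode above 0.03 m).
It fails at once if another thing on the bench is moved by more than 40 mm (distance of any of hammer, screwdriver, tape, glue, screws, sander from where it was at the start of the episode above 0.04 m).
It also fails if it takes over 51 s, if anything falls off the work surface, if the arm or the gripper's body presses on something with over 40 N, if the wrist force passes 120 N, or if a joint passes its speed limit or range.

### The arm

A 7-joint arm with a two-finger parallel gripper is mounted at the origin on the work surface. World frame = base frame: x ahead of the robot, y to its left, z up, the work surface at z = 0. Lengths are in m, angles in rad, forces in N, time in s.
With the tool pointing down it reaches from about 0.4 to 0.875 m from the base axis. Payload 19.3 kg.
Tool frame: the origin (TCP) lies midway between the tips of the shut fingers; the grasp point (between the pads) lies 19 mm behind it (bot.pinch_z is the distance from the TCP to the grasp point, in m); z points along the fingers, y is the direction in which the jaws open and shut (so a half turn about z gives the same grasp; the last joint's range is limited). The gripper opens to 85 mm and grips with 20 to 120 N. Pads are 22 mm wide; open, the fingers measure 114 mm over their backs; the gripper's body (76 mm by 85 mm) begins 54 mm behind the grasp point. The pads swing forward as they close: fully open they stand 13 mm farther back than shut.
Start: joints at [-1.196, 0.521, -0.036, 1.599, 0.021, 1.021, -0.113], TCP at [0.269, 0.564, 0.231] pointing down, gripper open.
Joint ranges: [-2.91, 2.91], [-0.3, 2.13], [-1.5, 1.42], [0.17, 2.43], [-1.26, 4.41], [0.16, 1.93], [-2.52, 2.52]. Speed limits (rad/s): [1.89, 1.89, 2.39, 2.39, 3.01, 3.01, 3.01].

### API

Orientations are given as [roll, pitch, yaw] about the fixed x, y, z axes, in that order (R = Rz(yaw) Ry(pitch) Rx(roll)).
In Python, from workcell import bot gives the robot as it stands. The module is installed in compiled form; this text tells all that it offers.
- The arm moves only by the tool move_arm, never from a script. Its argument "moves" is text: rows parted by semicolons, each of 4 numbers parted by spaces: the shift along the tool's x, y, z in mm, then the turn about the tool's z in rad. In form: dx dy dz yaw; .... A call has exactly 10 rows; each row is the pose to reach, as a shift and turn from the pose commanded when the call began, along the tool's axes at that moment; what a row does not reach only later rows make up. A row lasts 1/12 s, in which the tool goes at most 41.7 mm and 7.16 degrees, less where a joint would pass 70% of its speed; a pose out of reach is approached as far as the arm can. A call with a gripper value outside its range is refused whole. "grip" is the opening, from 0 (shut) to 1 (fully open), set as the call begins (left out, the last holds). The fingers move at their own pace and stop on an object; "grip_force" is the grip in N (left out, the last holds). Time passes only in rows, so rows that repeat a pose let the fingers close, or fill a call up. It gives the time, the measured TCP pose, the force and the opening at its end, in the units of the state.
- bot.observe(): the state, without advancing time (a new reading comes with each control period).
- bot.grab_frame(name): name is "scene" or "side" or "wrist"; returns a dict with "frame" (384x512x3 uint8, red, green, blue), "z_map" (384x512 float32, m along the optical axis (not along the pixel's ray), 0 where there is no reading), "K" (3x3 intrinsics, pixels), "eye" and "attitude" of the camera in the world. Camera axes: x right, y up, looking along -z (the intrinsics and any distortion apply to the point x, -y, -z); pixel columns grow to the right and rows downward; lengths in m; the calibration is good to about 2 mm. The wrist camera is an equidistant fisheye: a pixel r from the principal point sees the ray r / f radians off the axis. A picture is of the moment at which its call begins.
- bot.job_done(): hands the job in, once; it reports no verdict.
Trained networks look in a picture, given as the dict that the camera call returned (one of the last four; its "shot" number tells which), for a name from the list of things; names that differ only in an ending like _2 or _b are one class to them, and where a whole thing is asked for, a point or a joint stands for the part that bears it (a point fixed in the world has none). Each returns a list of dicts, best first, with "conf" (0 to 1); they miss things now and then, are a little off and sometimes report something else, mostly with a low value. They report only what shows in the picture. A call takes as long as a camera call. They do not tell look-alikes from the thing itself.
- bot.search_frame(picture, label): "at" ([column, row] in pixels, amid what is visible of it).
- bot.pinpoint(picture, label): "at" ([column, row] in pixels: a listed point, or the origin of a listed thing).
The state is a dict: "clock": time; "qpos": joint angles; "qd": joint speeds; "joint_efforts": joint torques, N m; "position": TCP position; "tool_rot": TCP orientation; "force": force on the tool from outside, world axes, zero at the start; "moment": the same for the moment, N m; "grip_width": finger opening in m.
Only numpy, scipy, OpenCV 4.12 (cv2) and the standard library are available. Lean on these libraries where they do the work, as an engineer would, in place of code of your own. Each camera call takes 0.05 s, during which the arm holds its last target. There are 200 camera calls.

## Working session

There is one attempt and no reset: what is moved stays moved. The work goes in short steps, Python scripts to look and compute and a tool call to move; the robot and the scene stay as the last step left them, time stands still between calls to the robot, and variables do not carry over. Pictures are saved under pics/ and viewed, about 8 in all and at most 12, crops included, and the job is handed in when it is done.

Besides the shell and the picture viewer there is one more tool, called after "Call:" by a JSON object that holds its "fn" and its "kwargs", one argument or row to a line. move_arm: Moves the arm, as the interface text tells. Its arguments: {"type":"object","properties":{"moves":{"type":"string"},"grip":{"type":"number"},"grip_force":{"type":"number"}},"required":["moves"]}

```bash
mkdir -p pics; cat > h.py <<'E'
import numpy as np, cv2
from workcell import bot
from scipy.spatial.transform import Rotation as R
def att(f):
    a=np.array(f["attitude"],float)
    return a if a.shape==(3,3) else (R.from_euler('xyz',a).as_matrix() if a.size==3 else R.from_quat(a).as_matrix())
def cloud(f):
    K=np.array(f["K"]); z=f["z_map"]; v,u=np.mgrid[:z.shape[0],:z.shape[1]]
    P=np.stack([(u-K[0,2])/K[0,0]*z,-(v-K[1,2])/K[1,1]*z,-z],-1)
    W=P@att(f).T+np.array(f["eye"]); W[z<=0]=np.nan
    return W
E
python3 - <<'E'
from h import *
s=bot.observe(); print(s)
for n in ["scene","side"]:
    f=bot.grab_frame(n); print(n,f["K"],f["eye"],f["attitude"],{k for k in f})
    cv2.imwrite(f"pics/{n}0.png",cv2.cvtColor(f["frame"],cv2.COLOR_RGB2BGR))
    W=cloud(f)
    for l in ["red_handle","blue_handle","lid_centre","red_tote","glue","screws","tape"]:
        for d in bot.pinpoint(f,l)[:3]:
            c,r=map(int,np.round(d["at"])); print(n,l,round(d["conf"],2),c,r,W[min(r,383),min(c,511)].round(3),f["frame"][min(r,383),min(c,511)])
E
```

```text
{'clock': 0.0, 'qpos': array([-1.19620267,  0.52199065, -0.03631459,  1.59999785,  0.02120707,
        1.02106092, -0.11280307]), 'qd': array([ 0.0004802 ,  0.00036728,  0.00011858, -0.00081219, -0.00032553,
        0.00070476, -0.00015641]), 'joint_efforts': array([ 2.99059888e-03, -9.27096534e+01,  1.98142022e+00, -3.69917500e+01,
        1.79891114e-02,  8.30951671e-03, -8.33684430e-05]), 'position': array([0.2688225 , 0.56387913, 0.23074406]), 'tool_rot': array([-3.14052460e+00,  8.72991264e-05,  2.69677840e+00]), 'force': array([-0.43734596, -0.49255962, -0.64401154]), 'moment': array([ 0.0106694 ,  0.00200563, -0.00490339]), 'grip_width': 0.08540817001392688}
scene [[494.95177408   0.         257.66568291]
 [  0.         494.95177408 189.96349239]
 [  0.           0.           1.        ]] [1.38260382 0.18177638 1.37332904] [5.89089656e-01 1.39660467e-03 1.79247224e+00] {'attitude', 'frame', 'z_map', 'shot', 'eye', 'K'}
scene red_handle 0.83 340 142 [0.313 0.217 0.106] [124 103  78]
scene red_handle 0.79 356 196 [0.535 0.289 0.139] [101  85  67]
scene blue_handle 0.66 266 178 [
[... 985 characters left out ...]
e', 'frame', 'z_map', 'shot', 'eye', 'K'}
side red_handle 0.62 291 239 [0.284 0.203 0.101] [128 105  74]
side lid_centre 0.64 302 166 [ 0.459 -0.311  0.073] [158 111  71]
side lid_centre 0.61 216 221 [0.533 0.289 0.144] [203 173 130]
side lid_centre 0.54 254 208 [0.223 0.594 0.512] [68 76 65]
side red_tote 0.87 283 261 [0.284 0.261 0.046] [ 91  50 117]
side red_tote 0.82 217 243 [0.538 0.283 0.037] [89 33 29]
side red_tote 0.54 178 222 [0.749 0.236 0.02 ] [122  31  29]
side glue 0.91 184 310 [0.46  0.593 0.039] [42 68 52]
side glue 0.44 220 234 [0.542 0.256 0.057] [94 94 91]
side screws 0.48 292 155 [0.19  0.475 0.596] [104  81  60]
side tape 0.54 313 158 [ 0.483 -0.521  0.002] [120 113  91]
```

View pics/scene0.png

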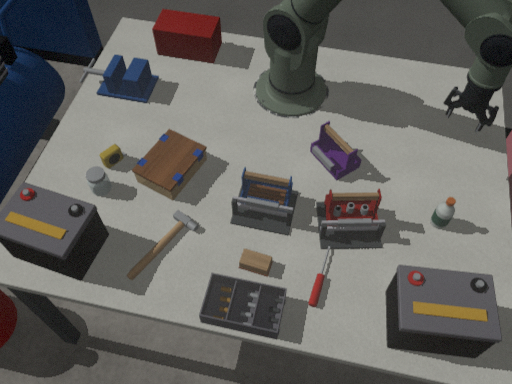

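View pics/side0.png

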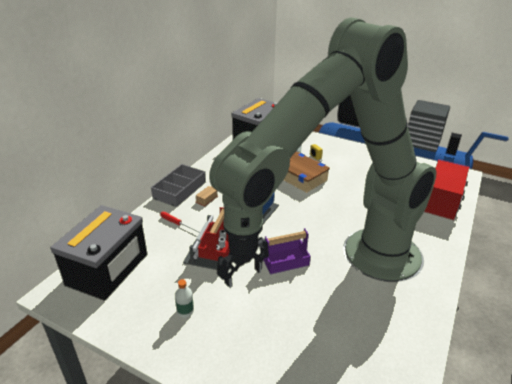

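The scene view shows three totes. The purple one stands on the bench at (335,150), the blue one hangs at (266,190), and the red one hangs on its stand with three sockets at (352,205). The red one fits the description, so I'll confirm it in a crop and measure. The box is at (170,162).

```bash
python3 - <<'E'
from h import *
f=bot.grab_frame("scene"); W=cloud(f)
im=cv2.cvtColor(f["frame"],cv2.COLOR_RGB2BGR)
cv2.imwrite("pics/crop1.png",cv2.resize(im[120:260,220:400],None,fx=4,fy=4,interpolation=cv2.INTER_CUBIC))
def rect(name,c,rad,z0,z1):
    m=(np.hypot(W[...,0]-c[0],W[...,1]-c[1])<rad)&(W[...,2]>z0)&(W[...,2]<z1)
    P=W[m]; (cx,cy),s,a=cv2.minAreaRect((P[:,:2]*1000).astype(np.float32))
    q=P[:,:2]-np.median(P[:,:2],0); w,v=np.linalg.eigh(q.T@q); d=v[:,1]
    print(name,len(P),"rect",cx,cy,s,a,"mean",P.mean(0).round(4),"axis deg",np.degrees(np.arctan2(d[1],d[0])).round(2),"ext",np.ptp(q@d).round(3),"zmed",np.median(P[:,2]).round(4))
rect("red",(0.535,0.289),.1,.135,.16)
rect("blue",(0.533,0.015),.1,.135,.16)
rect("purple",(0.313,0.217),.1,.1,.13)
rect("lid",(0.483,-0.319),.17,.062,.085)
rect("redrail",(0.60,0.289),.13,.078,.092)
rect("bluerail",(0.59,0.015),.13,.078,.092)
E
```

```text
red 320 rect 533.192626953125 284.3194580078125 (39.542503356933594, 150.57827758789062) 14.366881370544434 mean [0.5336 0.285  0.144 ] axis deg 103.57 ext 0.15 zmed 0.1444
blue 296 rect 527.9392700195312 14.321475982666016 (149.2998809814453, 41.03880310058594) 89.92509460449219 mean [0.5292 0.0139 0.1439] axis deg 89.43 ext 0.149 zmed 0.1444
purple 293 rect 302.6910095214844 207.5531005859375 (156.1280517578125, 40.34965515136719) 45.19225311279297 mean [0.3055 0.2087 0.1127] axis deg 46.49 ext 0.156 zmed 0.1135
lid 2400 rect 470.23077392578125 -327.53692626953125 (164.64596557617188, 212.58673095703125) 72.35176849365234 mean [ 0.4753 -0.3264  0.0692] axis deg 162.6 ext 0.213 zmed 0.0692
redrail 398 rect 560.6632690429688 287.84033203125 (95.3271484375, 191.60635375976562) 14.634868621826172 mean [0.585  0.2963 0.0853] axis deg 104.74 ext 0.192 zmed 0.0852
bluerail 365 rect 559.7427368164062 14.135734558105469 (189.83224487304688, 86.61800384521484) 89.26968383789062 mean [0.5832 0.0128 0.0856] axis deg 88.81 ext 0.19 zmed 0.086
```

View pics/crop1.png

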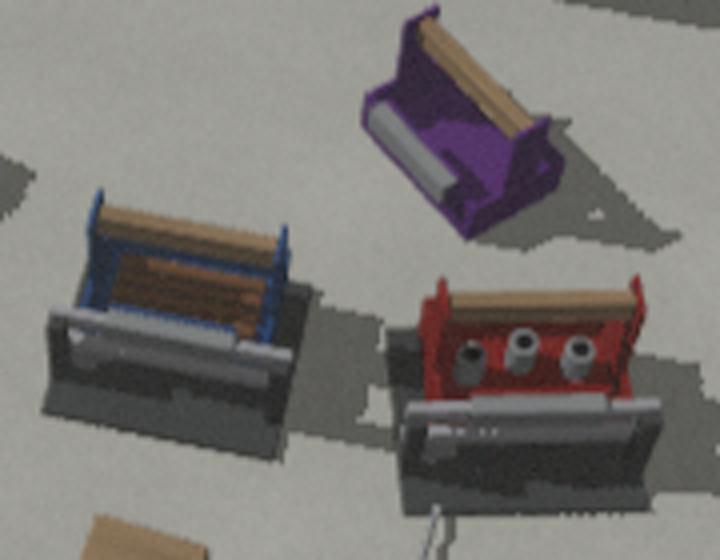

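The crop confirms it: the red tote at scene (352,205) hangs by its hook and holds three sockets. The purple one stands on the bench, empty. The red bar centre is about (0.533, 0.284), with +x at about 14.3°. The lid centre is about (0.470, -0.327). Next I hover above the bar and align the jaws.

Call:
{"fn": "move_arm", "kwargs": {
  "moves": "-20 -8 0 0.05; -55 -21 0 0.15; -92 -36 0 0.25; -130 -50 0 0.35; -168 -65 0 0.45; -206 -80 0 0.55; -244 -95 0 0.65; -282 -109 0 0.75; -320 -124 0 0.83; -359 -139 0 0.876",
  "grip": 0.8,
  "grip_force": 60
}}

```text
clock: 1.68
position: [0.5342, 0.2825, 0.2316]
tool_rot: [3.141, -0.0, 1.816]
force: [0.4, 1.0, 0.6]
grip_width: 0.0683
```

Call:
{"fn": "move_arm", "kwargs": {
  "moves": "0 0 0 0; 0 0 0 0; 0 0 0 0; 0 0 0 0; 0 0 0 0; 0 0 0 0; 0 0 0 0; 0 0 0 0; 0 0 0 0; 0 0 0 0"
}}

```text
clock: 2.52
position: [0.533, 0.2844, 0.2313]
tool_rot: [-3.142, 0.0, 1.821]
force: [0.6, -0.4, 0.3]
grip_width: 0.0686
```

```bash
python3 - <<'E'
from h import *
s=bot.observe(); T=R.from_euler('xyz',s["tool_rot"]).as_matrix()
print(s["position"],s["tool_rot"],s["grip_width"],bot.pinch_z)
f=bot.grab_frame("side"); W=cloud(f); im=cv2.cvtColor(f["frame"],cv2.COLOR_RGB2BGR)
w=bot.grab_frame("wrist"); print(w["K"],w["eye"],w["attitude"])
# project expected bar ends / centre into wrist fisheye
A=att(w);K=np.array(w["K"]); wi=cv2.cvtColor(w["frame"],cv2.COLOR_RGB2BGR)
def proj(p):
    c=A.T@(np.array(p)-np.array(w["eye"])); x,y,z=c[0],-c[1],-c[2]; r=np.hypot(x,y); t=np.arctan2(r,z)
    return K[0,2]+K[0,0]*t*x/r, K[1,2]+K[1,1]*t*y/r
b=np.array([.5332,.2843,.147]); a=np.radians(104.3); u=np.array([np.cos(a),np.sin(a),0]); v=np.array([np.sin(a),-np.cos(a),0])
big=cv2.resize(wi,None,fx=1.5,fy=1.5)
for q in [b+.07*u+.007*v,b-.07*u+.007*v,b+.07*u-.007*v,b-.07*u-.007*v]:
    cv2.circle(big,tuple(int(round(1.5*k)) for k in proj(q)),3,(0,255,255),-1)
cv2.imwrite("pics/wrist1.png",big)
print(bot.pinpoint(w,"red_handle")[:2],proj(b))
m=(np.hypot(W[...,0]-.533,W[...,1]-.285)<.1)&(W[...,2]>.137)&(W[...,2]<.155)
P=W[m]; print("side",len(P),P.mean(0),cv2.minAreaRect((P[:,:2]*1000).astype(np.float32)))
E
```

```text
[0.53303537 0.28438    0.23130258] [-3.14154373e+00  1.88419811e-05  1.82093068e+00] 0.06856829522500062 0.0187
[[297.31863964   0.         254.41915001]
 [  0.         297.31863964 188.86393207]
 [  0.           0.           1.        ]] [0.51383849 0.35846621 0.37328078] [-3.03214340e-01 -1.53531742e-05  2.50198799e-01]
[{'at': [43.1, 193.8], 'conf': 0.96}, {'at': [250.5, 183.5], 'conf': 0.8}] (np.float64(254.90688134485887), np.float64(195.8199626196333))
side 184 [0.5275067  0.29044849 0.14535241] ((529.4409790039062, 286.4758605957031), (36.558433532714844, 152.56936645507812), 14.449902534484863)
```

View pics/wrist1.png

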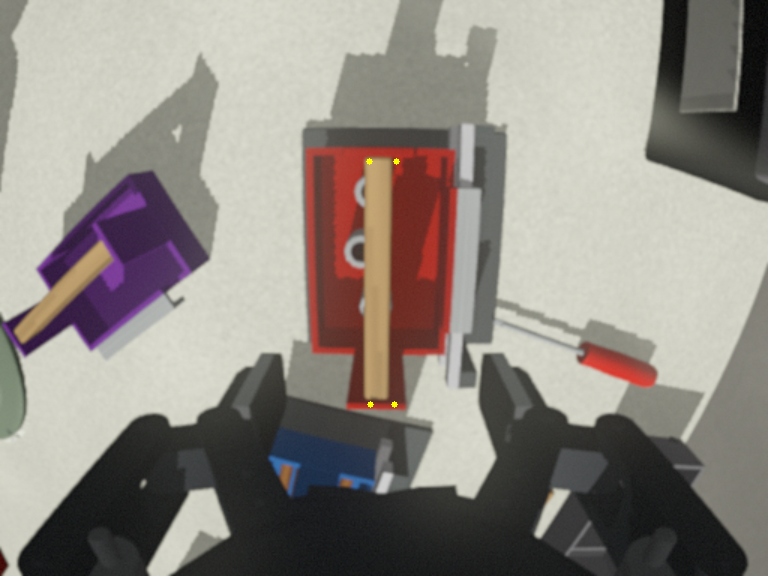

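The wrist view shows the red tote centred at (378,270), with the bar between the open jaws. The bar sits about 2.5 mm toward -x and 2 mm toward +y of the predicted dots, which agrees with the side-camera fit. I'll correct for that, descend and close.

Call:
{"fn": "move_arm", "kwargs": {
  "moves": "1 -1 0 0; 2 -2.5 5 0; 2 -2.5 15 0; 2 -2.5 30 0; 2 -2.5 46 0; 2 -2.5 62 0; 2 -2.5 78 0; 2 -2.5 94 0; 2 -2.5 106 0; 2 -2.5 114 0"
}}

```text
clock: 3.5
position: [0.5295, 0.2853, 0.1153]
tool_rot: [-3.14, 0.001, 1.821]
force: [0.4, 0.5, -0.8]
grip_width: 0.0685
```

Call:
{"fn": "move_arm", "kwargs": {
  "moves": "0 0 0 0; 0 0 0 0; 0 0 0 0; 0 0 0 0; 0 0 0 0; 0 0 0 0; 0 0 0 0; 0 0 0 0; 0 0 0 0; 0 0 0 0"
}}

```text
clock: 4.33
position: [0.5302, 0.2856, 0.1173]
tool_rot: [-3.141, 0.0, 1.821]
force: [-0.3, 0.9, -0.1]
grip_width: 0.0684
```

Call:
{"fn": "move_arm", "kwargs": {
  "moves": "0 0 0 0; 0 0 0 0; 0 0 0 0; 0 0 0 0; 0 0 0 0; 0 0 0 0; 0 0 0 0; 0 0 0 0; 0 0 0 0; 0 0 0 0",
  "grip": 0,
  "grip_force": 70
}}

```text
clock: 5.17
position: [0.5302, 0.2856, 0.1175]
tool_rot: [-3.142, -0.0, 1.82]
force: [-2.8, -0.4, 5.8]
grip_width: 0.0131
```

Call:
{"fn": "move_arm", "kwargs": {
  "moves": "0 0 0 0; 0 0 -1 0; 0 0 -2 0; 0 0 -3 0; 0 0 -4 0; 0 0 -5 0; 0 0 -6 0; 0 0 -7 0; 0 0 -8 0; 0 0 -8 0"
}}

```text
clock: 6.0
position: [0.5302, 0.2856, 0.1255]
tool_rot: [3.141, -0.0, 1.821]
force: [3.3, 1.1, -5.2]
grip_width: 0.013
```

```bash
python3 - <<'E'
from h import *
print(bot.observe())
f=bot.grab_frame("scene"); W=cloud(f)
im=cv2.cvtColor(f["frame"],cv2.COLOR_RGB2BGR)
w=cv2.cvtColor(bot.grab_frame("wrist")["frame"],cv2.COLOR_RGB2BGR)
a=cv2.resize(im[120:260,280:420],(480,480),interpolation=cv2.INTER_CUBIC)
cv2.imwrite("pics/g2.png",np.hstack([a,cv2.resize(w[40:340,120:400],(320,480))]))
E
```

```text
{'clock': 6.0, 'qpos': array([-0.72953346,  0.62421679,  0.20001256,  1.76067886, -0.16704555,
        0.77308073, -0.19646912]), 'qd': array([-0.00107305,  0.00052301, -0.00223512,  0.0022962 , -0.00143331,
       -0.00074246,  0.00078164]), 'joint_efforts': array([-9.07897353e-01, -9.59924555e+01,  7.50676185e+00, -2.96880931e+01,
        1.40705961e-02,  1.09570730e+00,  3.09746386e-01]), 'position': array([0.53023559, 0.28562697, 0.12552775]), 'tool_rot': array([ 3.14145739e+00, -3.53759404e-05,  1.82073445e+00]), 'force': array([ 3.26350618,  1.11267852, -5.17411469]), 'moment': array([ 0.09065775, -0.7588059 , -0.32027287]), 'grip_width': 0.013038410346121004}
```

View pics/g2.png

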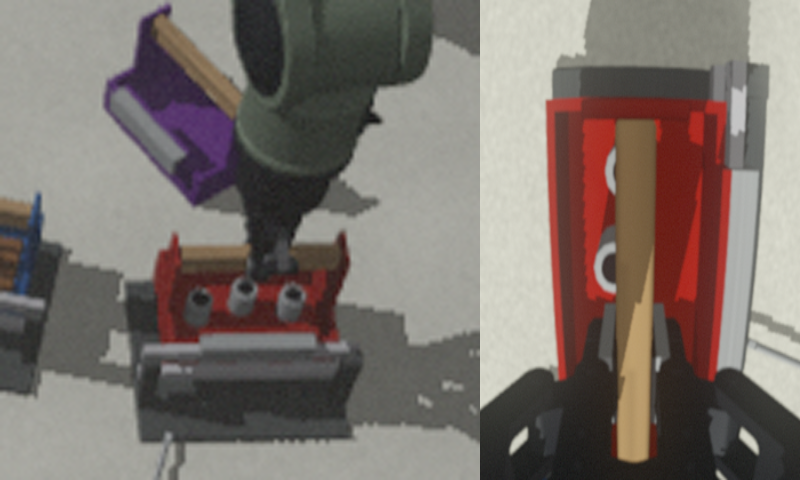

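It is gripped, with 13 mm of finger opening and about 5 N of weight, and the tote is level with its sockets in. A 3 N pull toward +x suggests the hook lip drags on the back of the rail, so I'll ease 1.5 mm toward +x and then go on straight up.

Call:
{"fn": "move_arm", "kwargs": {
  "moves": "0 0.5 0 0; 0 1 0 0; 0 1.5 0 0; 0 1.5 0 0; 0 1.5 0 0; 0 1.5 -0.5 0; 0 1.5 -1 0; 0 1.5 -2 0; 0 1.5 -2 0; 0 1.5 -2 0"
}}

```text
clock: 6.93
position: [0.5313, 0.286, 0.1272]
tool_rot: [-3.141, -0.0, 1.821]
force: [-4.6, -1.2, -6.2]
grip_width: 0.013
```

Call:
{"fn": "move_arm", "kwargs": {
  "moves": "0 -0.4 0 0; 0 -0.8 0 0; 0 -0.8 -1 0; 0 -0.8 -2 0; 0 -0.8 -3 0; 0 -0.8 -4 0; 0 -0.8 -5 0; 0 -0.8 -6 0; 0 -0.8 -7 0; 0 -0.8 -7 0"
}}

```text
clock: 7.77
position: [0.5309, 0.2859, 0.1345]
tool_rot: [3.141, -0.0, 1.821]
force: [-4.7, -0.8, -5.6]
grip_width: 0.0128
```

Call:
{"fn": "move_arm", "kwargs": {
  "moves": "0 0 -1 0; 0 0 -2.5 0; 0 0 -4 0; 0 0 -6 0; 0 0 -8 0; 0 0 -10 0; 0 0 -12 0; 0 0 -14 0; 0 0 -15 0; 0 0 -15 0"
}}

```text
clock: 8.6
position: [0.531, 0.2859, 0.1496]
tool_rot: [3.141, -0.0, 1.821]
force: [-0.3, 0.7, -5.2]
grip_width: 0.0129
```

Call:
{"fn": "move_arm", "kwargs": {
  "moves": "0 0 -2 0; 0 0 -5 0; 0 0 -9 0; 0 0 -14 0; 0 0 -19 0; 0 0 -24 0; 0 0 -29 0; 0 0 -33 0; 0 0 -35 0; 0 0 -35 0"
}}

```text
clock: 9.43
position: [0.5311, 0.2859, 0.1849]
tool_rot: [3.141, -0.0, 1.821]
force: [0.2, 0.1, -6.0]
grip_width: 0.0126
```

```bash
python3 - <<'E'
from h import *
s=bot.observe(); print(s["position"],s["force"],s["moment"],s["grip_width"])
f=bot.grab_frame("scene")
im=cv2.cvtColor(f["frame"],cv2.COLOR_RGB2BGR)
g=cv2.cvtColor(bot.grab_frame("side")["frame"],cv2.COLOR_RGB2BGR)
a=cv2.resize(im[100:240,280:420],(400,400),interpolation=cv2.INTER_CUBIC)
b=cv2.resize(g[160:300,150:290],(400,400),interpolation=cv2.INTER_CUBIC)
cv2.imwrite("pics/g3.png",np.hstack([a,b]))
E
```

```text
[0.5310546  0.28588932 0.18485563] [ 0.23618277  0.14111902 -6.02551465] [-0.00033357  0.00290878 -0.00783876] 0.012598277044934169
```

View pics/g3.png

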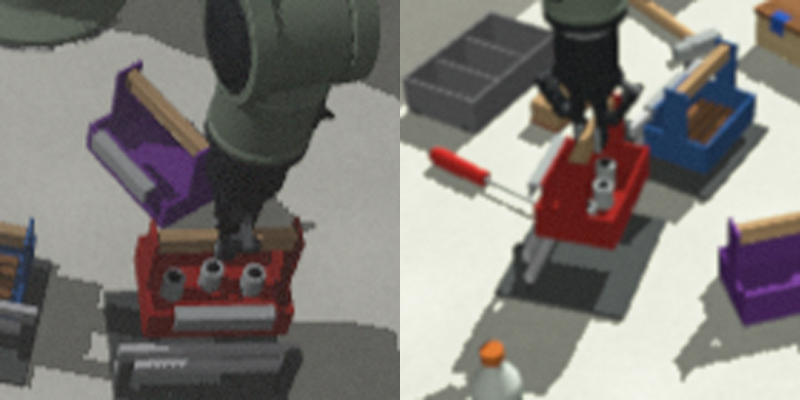

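The tote is free of the rail, level, with three sockets in. The wrist reads -6 N and about zero moment. I'll lift it 100 mm more so it clears the blue tote, then carry it across.

Call:
{"fn": "move_arm", "kwargs": {
  "moves": "0 0 -2 0; 0 0 -7 0; 0 0 -16 0; 0 0 -29 0; 0 0 -43 0; 0 0 -57 0; 0 0 -71 0; 0 0 -85 0; 0 0 -95 0; 0 0 -100 0"
}}

```text
clock: 10.37
position: [0.5313, 0.2859, 0.2862]
tool_rot: [3.14, -0.001, 1.821]
force: [-1.1, -0.2, -4.9]
grip_width: 0.0129
```

Call:
{"fn": "move_arm", "kwargs": {
  "moves": "-2 -1 0 0; -6 -2 0 0; -11 -4 0 0; -19 -7 0 0; -28 -10 0 0; -39 -14 0 0; -53 -19 0 0; -66 -24 0 0; -79 -29 0 0; -92 -34 0 0"
}}

```text
clock: 11.2
position: [0.5205, 0.1865, 0.2844]
tool_rot: [3.141, 0.0, 1.82]
force: [-0.6, -0.8, -5.3]
grip_width: 0.013
```

Call:
{"fn": "move_arm", "kwargs": {
  "moves": "-13 -5 0 0; -26 -10 0 0; -39 -14 0 0; -53 -19 0 0; -66 -24 0 0; -79 -29 0 0; -92 -34 0 0; -105 -38 0 0; -118 -43 0 0; -132 -48 0 0"
}}

```text
clock: 12.03
position: [0.5066, 0.0473, 0.2843]
tool_rot: [3.142, -0.0, 1.821]
force: [0.4, 0.3, -5.9]
grip_width: 0.0131
```

Call:
{"fn": "move_arm", "kwargs": {
  "moves": "-13 -5 0 0; -26 -10 0 0; -39 -14 0 0; -53 -19 0 0; -66 -24 0 0; -79 -29 0 0; -92 -34 0 0; -105 -38 0 0; -118 -43 0 0; -132 -48 0 0"
}}

```text
clock: 12.87
position: [0.4926, -0.0924, 0.2843]
tool_rot: [3.141, -0.0, 1.821]
force: [0.5, 0.1, -5.7]
grip_width: 0.0132
```

Call:
{"fn": "move_arm", "kwargs": {
  "moves": "-13 -5 0 0; -26 -10 0 0; -39 -14 0 0; -53 -19 0 0; -66 -24 0 0; -79 -29 0 0; -92 -34 0 0; -105 -38 0 0; -118 -43 0 0; -132 -48 0 0"
}}

```text
clock: 13.7
position: [0.4786, -0.2321, 0.2843]
tool_rot: [3.142, -0.0, 1.821]
force: [1.0, 0.3, -6.0]
grip_width: 0.0131
```

Call:
{"fn": "move_arm", "kwargs": {
  "moves": "-13 -5 0 0; -26 -10 0 0; -39 -14 0 0; -53 -19 0 0; -64 -23 0 0; -73 -27 0 0; -81 -29 0 0; -86 -31 0 0; -90 -33 0 0; -91 -33 0 0"
}}

```text
clock: 14.53
position: [0.4694, -0.3279, 0.2843]
tool_rot: [-3.141, 0.0, 1.82]
force: [0.2, 0.2, -5.7]
grip_width: 0.0125
```

Call:
{"fn": "move_arm", "kwargs": {
  "moves": "0 0 2 0; 0 0 6 0; 0 0 12 0; 0 0 19 0; 0 0 26 0; 0 0 33 0; 0 0 39 0; 0 0 44 0; 0 0 46 0; 0 0 47 0"
}}

```text
clock: 15.37
position: [0.4696, -0.3274, 0.2369]
tool_rot: [-3.141, -0.0, 1.821]
force: [-0.8, 0.0, -5.9]
grip_width: 0.0126
```

Call:
{"fn": "move_arm", "kwargs": {
  "moves": "0 0 0 0; 0 0 0 0; 0 0 0 0; 0 0 0 0; 0 0 0 0; 0 0 0 0; 0 0 0 0; 0 0 0 0; 0 0 0 0; 0 0 0 0"
}}

```text
clock: 16.2
position: [0.4696, -0.3274, 0.2373]
tool_rot: [-3.141, -0.0, 1.821]
force: [-0.2, -0.4, -6.1]
grip_width: 0.0125
```

```bash
python3 - <<'E'
from h import *
s=bot.observe(); print(s["position"],s["force"],s["moment"],s["grip_width"],abs(s["qd"]).max())
f=bot.grab_frame("scene"); W=cloud(f)
im=cv2.cvtColor(f["frame"],cv2.COLOR_RGB2BGR)
g=bot.grab_frame("side"); G=cv2.cvtColor(g["frame"],cv2.COLOR_RGB2BGR)
a=cv2.resize(im[60:260,90:290],(400,400),interpolation=cv2.INTER_CUBIC)
b=cv2.resize(G[90:230,220:360],(400,400),interpolation=cv2.INTER_CUBIC)
cv2.imwrite("pics/g4.png",np.hstack([a,b]))
for n,F in (("scene",f),("side",g)):
    w=cloud(F); h=np.array(F["frame"]).astype(int); red=(h[...,0]>1.7*h[...,1])&(h[...,0]>50)&(np.hypot(w[...,0]-.47,w[...,1]+.327)<.14)&(w[...,2]>.11)
    P=w[red]; print(n,len(P),P[:,2].min(),P[:,2].max(),cv2.minAreaRect((P[:,:2]*1000).astype(np.float32)) if len(P) else 0)
m=(np.hypot(W[...,0]-.529,W[...,1]-.014)<.1)&(W[...,2]>.135)&(W[...,2]<.16); P=W[m]
print("blue",P.mean(0),cv2.minAreaRect((P[:,:2]*1000).astype(np.float32)))
E
```

```text
[ 0.46960892 -0.32741427  0.23727593] [-0.2010229  -0.39064012 -6.09908149] [-0.01745546  0.01815834 -0.05337607] 0.01249099678706027 0.0019815318237560247
scene 638 0.1462689400124535 0.2709156941932054 ((473.6062316894531, -325.92572021484375), (108.09672546386719, 147.68455505371094), 14.131546020507812)
side 550 0.14676166760225062 0.29471774803064077 ((468.17535400390625, -325.56103515625), (98.97962188720703, 164.94195556640625), 13.665568351745605)
blue [0.52882132 0.01348237 0.1438573 ] ((529.3633422851562, 13.885429382324219), (150.3488006591797, 38.38828659057617), 89.3294677734375)
```

View pics/g4.png

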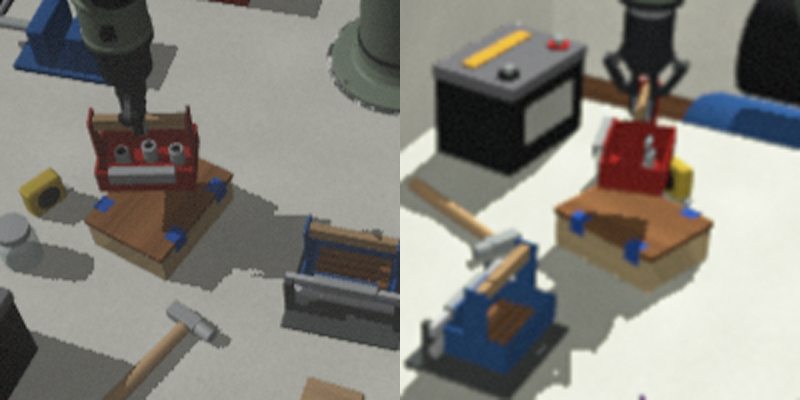

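The tote hangs level over the lid with all three sockets in. Its underside is at about 0.147 m, so roughly 77 mm clear, and its centre is within about 4 mm of the lid centre. The blue tote has not moved, so I'm handing in.

```bash
python3 -c "
from workcell import bot
print(bot.job_done())"
```

```text
the job is handed in; nothing more can be done
None
```

The red tote is held in the air over the plywood box, level and still, and the job is handed in. I gripped it by the bar, lifted it straight off the rail, carried it over the blue tote and lowered it above the lid.

Last checks before hand-in:
- **Position:** the tote's centre is within about 4 mm of the lid centre, with about 77 mm of free space between lid and underside.
- **Grip and steadiness:** the wrist carries about 6 N with almost no moment, and the joints are at rest. The grip was set to 70 N.
- **Sockets and bystanders:** all three sockets are visible in the tray. The blue tote's measured position is within about 1.5 mm of the start, and I saw no other thing moved.

One thing was off during the lift: the hook rubbed the rail with up to 5 N sideways, first one way and then the other. That went away once the hook was clear of the rail. The two cameras differ by about 5 mm on the tote's final x position, well inside the 50 mm limit. No check failed.

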